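# Lay a carton down into the corner of the labelling board

## Task

The small carton standing on end on the labelling board is to be labelled: push it over away from you, so that its top comes down towards the far fence and it lies flat on its broad side, then push it along the board snugly into the corner, square and touching both the far fence and the left side fence. Only push it, never lift or carry it, and leave the roll of labels, the steel cups and the mill where they stand.

Things in the scene. Friction and masses are not known exactly. Their poses are not given: they have to be found in the camera images.
- board: Fixed plywood board, 310 x 340 mm, top 10 mm above the table, turned up to 0.4 rad. Origin on the table; x to the far fence, y to the left side fence, z up. Spans x -160 to +150, y -210 to +130 mm; near and right sides open. Two wooden fences, 18 mm wide, 28 mm high above the board: inner face of the far one at x = +130 mm, of the side one at y = +110 mm (it runs x -138 to +130).
- carton: Loose closed stiff carton, 0.25 to 0.42 kg, mass centre in its middle, at first standing on end on the board: 50 mm deep (x), 110 wide (y), 130 high (z). Origin in the centre of the end it stands on; x points to the far fence within 0.13 rad. When it lies as wanted it is 50 mm high, its z points to the far fence, its x down, its y to the side fence.
- carton_toe (a point): Middle of the carton's far bottom edge at the start (carton x = +25 mm, y = 0, z = 0), about which it tips; stays on the board. Pushed near the top of the near broad face (x = -25 mm) the carton tips about this edge with little sliding and falls by itself after about 0.37 rad. At first 165 to 190 mm short of the far fence.
- carton_top (a point): Centre of the carton's top end (carton z = 130 mm), the end that finally touches the far fence.
- carton_side (a point): Centre of the carton's left narrow side (carton y = +55 mm, z = 65 mm), which finally touches the side fence; at first 15 to 58 mm from it.
- board_corner (a point): Inside corner of the two fences at the level of the board's top (board x = +130, y = +110, z = 10 mm).
- label_roll: Roll of labels, 72 mm diameter, 43 mm high, loose on the near right part of the board. Origin in the centre of its underside. Leave it alone.
- steel_cup: Small steel cup, 56 mm diameter at the rim, 50 mm high, loose on the far right part of the board. Origin in the centre of its underside. Leave it alone.
- mill_1: Small mill, 44 mm diameter, 90 mm high, loose on the table at the left. Origin in the centre of its underside. Leave it alone.
- steel_cup_3: Tall steel cup, 60 mm diameter, 72 mm high, loose on the table at the left. Origin in the centre of its underside. Leave it alone.
Mind the look-alikes: they are no part of the job. Of the things that look like the carton, the largest one is meant.

How it is judged (in metres and radians):
On the way:
1. the carton has been tipped over away from the robot and lies flat on its broad side (angle between carton's own z axis and vertical between 1.5 and 1.64 rad and angle between carton's own x axis and vertical above 3 rad), for 0.2 s.
At the end, for the whole second after the job is handed in: The carton lies at rest, flat on the board on its broad side with its top end towards the far fence, each of its two sides within 5 mm of its fence and square to the fences within 0.05 rad (all of step 1 and x of carton_top in the frame of board above 0.125 m and y of carton_side in the frame of board above 0.105 m and z of carton_toe in the frame of board below 0.014 m and angle between the z axis of carton and the x axis of board, either way round below 0.05 rad and linear speed of carton below 0.02 m/s); the robot touches nothing.
It fails at once if the carton is lifted or carried, or tipped the wrong way (the edge it should tip about rises more than 15 mm off the board) (z of carton_toe in the frame of board above 0.025 m).
It fails at once if the roll of labels is shifted or knocked over (distance of label_roll from where it was at the start of the episode above 0.02 m or angle between label_roll's own z axis and vertical above 0.4 rad).
It fails at once if the small steel cup is shifted or knocked over (distance of steel_cup from where it was at the start of the episode above 0.02 m or angle between steel_cup's own z axis and vertical above 0.4 rad).
It fails at once if the mill is shifted or knocked over (distance of mill_1 from where it was at the start of the episode above 0.02 m or angle between mill_1's own z axis and vertical above 0.4 rad).
It fails at once if the tall steel cup is shifted or knocked over (distance of steel_cup_3 from where it was at the start of the episode above 0.02 m or angle between steel_cup_3's own z axis and vertical above 0.4 rad).
It also fails if it takes over 64 s, if anything falls off the work surface, if the arm or the gripper's body presses on something with over 40 N, if the wrist force passes 120 N, or if a joint passes its speed limit or range.

## Robot

A 6-joint arm with a two-finger parallel gripper is mounted at the origin on the work surface; the furniture and walls round the work are solid. World frame = base frame: x ahead of the robot, y to its left, z up, the work surface at z = 0. Lengths are in m, angles in degrees, forces in N, time in s.
With the tool pointing down it reaches from about 0.25 to 0.725 m from the base axis. Payload 4 kg.
Tool frame: the origin (TCP) lies on the centre line of the jaws, within the pads' length; the fingertips stand nose_length ahead of it and the grasp point (between the pads) lies 2 mm behind it (nose_length is the distance from the TCP to the fingertips, in m); y points along the fingers, x is the direction in which the jaws open and shut, and the axes are right-handed (so a half turn about y gives the same grasp; the last joint's range is limited). The gripper opens to 85 mm and grips with 20 to 120 N. Pads are 22 mm wide; open, the fingers measure 114 mm over their backs; the gripper's body (76 mm by 85 mm) begins 54 mm behind the grasp point. The pads swing forward as they close: fully open they stand 13 mm farther back than shut.
Start: joints at [-75.802, 13.785, 0.286, 76.501, 0, 90], TCP at [0.123, -0.485, 0.248] pointing down, gripper open.
Joint ranges: [-155.79, 155.79], [-60.16, 107.12], [-62.33, 73.08], [-114, 123.19], [-81.49, 82.49], [-180, 180]. Speed limits (degrees/s): [159.86, 159.86, 180, 180, 180, 180].

## Interface

Orientations are given as a 3x3 rotation matrix whose columns are the frame's x, y, z axes.
In Python, from workcell import * gives the robot as it stands.
- The arm moves only by the tool arm_command, never from a script. Its argument "plan" is a list of rows, each an object of numbers: "dx", "dy", "dz": the shift along the tool's x, y, z each as a share of 25 cm, from -1 to 1; "wx", "wy", "wz": the turn, a rotation vector about the tool's x, y, z each as a share of pi/4 rad, from -1 to 1; "fingers": the finger opening in mm, from 0 to 85.4. In form: [{"dx": .., "dy": .., "dz": .., "wx": .., "wy": .., "wz": .., "fingers": ..}, ...]. A call has 1 to 8 rows; each row is the pose to reach, as a shift and turn from the pose commanded when the call began, along the tool's axes at that moment; what a row does not reach only later rows make up. A row lasts 1/10 s, in which the tool goes at most 50 mm and 8.59 degrees, less where a joint would pass 70% of its speed; a pose out of reach is approached as far as the arm can. A call with a number of a shift or a turn outside -1 to 1 is refused whole. A call with a gripper value outside its range is refused whole. The fingers move at their own pace and stop on an object; "newtons" is the grip in N (left out, the last holds). Time passes only in rows, so rows that repeat a pose let the fingers close. It gives the time, the measured TCP pose, the force and the opening at its end, in the units of the state.
- sense(): the state, without advancing time (a new reading comes with each control period).
- read_camera(name): name is "scene" or "top" or "wrist"; returns the picture (420x560x3 uint8, blue, green, red); there is no depth.
- camera_params(name): a dict with "fov_y" (degrees; the focal length in pixels is half the picture's height over the tangent of half this angle, whatever the lens; pixels are square), "cx", "cy" (the principal point, pixels), "position" and "attitude" of the camera in the world. Camera axes: x right, y up, looking along -z (the intrinsics and any distortion apply to the point x, -y, -z); pixel columns grow to the right and rows downward; lengths in m; the calibration is good to about 2 mm. A picture is of the moment at which its call begins: read the wrist's pose just before it. camera_params takes no time and is no camera call; for the wrist camera it gives the pose at the moment of the call.
- job_done(): hands the job in, once; it reports no verdict.
Trained networks look in the newest picture that a camera, given by its name, has taken for a name from the list of things; names that differ only in an ending like _2 or _b are one class to them, and where a whole thing is asked for, a point or a joint stands for the part that bears it (a point fixed in the world has none). Each returns a list of dicts, best first, with "confidence" (0 to 1); they miss things now and then, are a little off and sometimes report something else, mostly with a low value. They report only what shows in the picture. A call takes as long as a camera call. They do not tell look-alikes from the thing itself.
- spot_in(query, camera): "point" ([x, y, z] in m, in the coordinates of the camera as it stood for that picture, good to about 4 mm: the middle of the surface that is visible of it).
- silhouettes(query, camera): "region" (420x560 bool, what is visible of it).
- pinpoint(query, camera): "point" ([x, y, z] in m, in the coordinates of the camera as it stood for that picture, good to about 4 mm: a listed point, or the origin of a listed thing).
The state is a dict: "time": time; "joint_positions": joint angles; "qd": joint speeds; "effort": joint torques, N m; "position": TCP position; "eef_rot": TCP orientation; "force": force on the tool from outside, world axes, zero at the start; "wrist_torque": the same for the moment, N m; "gripper_width": finger opening in m.
Only numpy, scipy, OpenCV 4.12 (cv2) and the standard library are available. Lean on these libraries where they do the work, as an engineer would, in place of code of your own. Each camera call takes 0.05 s, during which the arm holds its last target.

## Working session

There is one attempt and no reset: what is moved stays moved. The work goes in short steps, Python scripts to look and compute and a tool call to move; the robot and the scene stay as the last step left them, time stands still between calls to the robot, and variables do not carry over. Pictures are saved under pics/ and viewed, and the job is handed in when it is done.

Besides the shell and the picture viewer there is one more tool, called after "Emit:" by a JSON object that holds its "method" and its "body". arm_command: Moves the arm, as the interface text tells. Shift numbers are shares of 25 cm and turn numbers shares of pi/4 rad, none past 1 either way. Its arguments: {"type":"object","properties":{"plan":{"type":"array"},"newtons":{"type":"number"}},"required":["plan"]}

```bash
ls; mkdir -p pics; python3 - <<'E'
from workcell import *
import cv2
s=sense();print(s['time'],s['position'],s['eef_rot'],s['gripper_width'],s['force'])
for n in ["scene","top"]:
    cv2.imwrite(f"pics/{n}0.png",read_camera(n)); print(n,camera_params(n))
E
```

```text
pics
0.0 [ 0.12248072 -0.48415271  0.2474106 ] [[ 2.45250336e-01 -5.11186337e-04  9.69459649e-01]
 [-9.69457551e-01  2.01674094e-03  2.45250869e-01]
 [-2.08051786e-03 -9.99997836e-01 -9.67061805e-07]] 0.08534755800474557 [-0.56255658 -0.5159555   0.79076222]
scene {'fov_y': 48.81097165234664, 'cx': 286.70241200026567, 'cy': 208.20287524014176, 'position': array([-0.14028156,  0.74984144,  0.97477796]), 'attitude': array([[-0.67816009,  0.52701604, -0.51220405],
       [-0.73462215, -0.466477  ,  0.49267585],
       [ 0.02071667,  0.71038954,  0.70350374]])}
top {'fov_y': 48.651969655163946, 'cx': 281.7533211247889, 'cy': 214.923803396358, 'position': array([0.38417193, 0.13280289, 1.33140893]), 'attitude': array([[ 0.02760503,  0.99269287, -0.11746838],
       [-0.99947643,  0.02939388,  0.01352294],
       [ 0.01687698,  0.11703358,  0.99298455]])}
```

View pics/scene0.png

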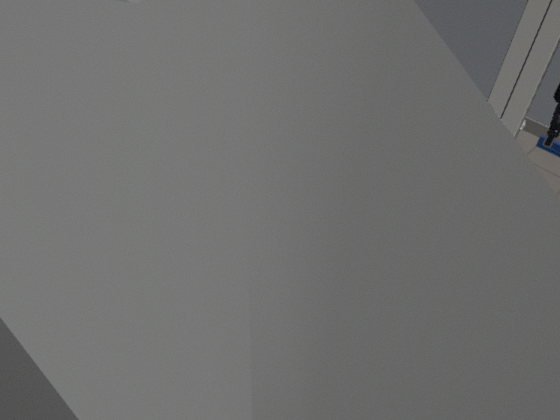

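View pics/top0.png

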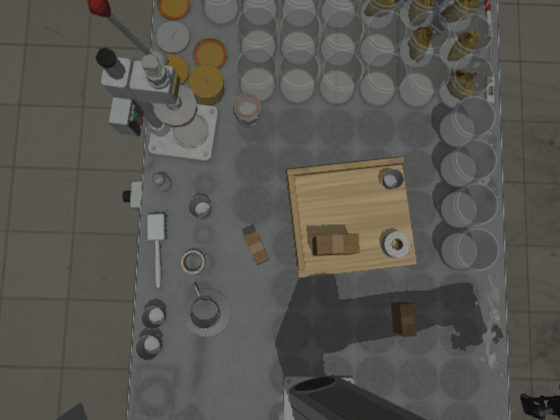

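```bash
cat > h.py <<'E'
from workcell import *
import numpy as np, cv2
def toW(p,cam):
    c=camera_params(cam); return np.array(c['position'])+np.array(c['attitude'])@np.array(p)
def f(q,cams=("top","scene"),fn=pinpoint):
    for c in cams:
        for r in fn(q,c)[:4]: print(q,c,round(r['confidence'],2),np.round(toW(r['point'],c),4))
E
python3 - <<'E'
from h import *
for q in ["board","carton","carton_toe","carton_top","carton_side","board_corner","label_roll","steel_cup","mill_1","steel_cup_3"]: f(q)
print(sense()['time'])
E
```

```text
board top 0.88 [ 5.426e-01 -4.280e-02  4.000e-04]
board top 0.19 [ 0.4556 -0.0241  0.1463]
carton top 0.92 [ 0.4548 -0.024   0.0099]
carton top 0.56 [ 0.2591 -0.2186 -0.0045]
carton top 0.55 [0.442  0.1816 0.0011]
carton_toe top 0.56 [ 0.2607 -0.2064  0.0023]
carton_toe top 0.44 [0.4544 0.0219 0.078 ]
carton_top top 0.85 [0.4395 0.1771 0.0992]
carton_top top 0.84 [ 0.4548 -0.0242  0.1464]
carton_top top 0.74 [ 0.262  -0.2226  0.1015]
carton_top top 0.37 [ 0.5424 -0.0403 -0.0008]
carton_side top 0.95 [ 0.2231 -0.2251  0.0491]
carton_side top 0.76 [0.4545 0.0252 0.0782]
carton_side top 0.56 [0.4036 0.1643 0.0493]
board_corner top 0.98 [0.6546 0.0846 0.0077]
label_roll top 0.72 [ 0.4647 -0.2048  0.016 ]
label_roll top 0.15 [0.5493 0.3417 0.0035]
steel_cup top 0.67 [0.4515 0.0272 0.0776]
steel_cup top 0.63 [0.5511 0.3447 0.0009]
steel_cup top 0.54 [ 0.6471 -0.1933  0.0132]
mill_1 top 0.76 [0.6208 0.4569 0.0009]
steel_cup_3 top 0.67 [0.4515 0.0272 0.0776]
steel_cup_3 top 0.63 [0.5511 0.3447 0.0009]
steel_cup_3 top 0.54 [ 0.6471 -0.1933  0.0132]
1.1
```

```bash
python3 - <<'E'
from h import *
im=cv2.imread('pics/top0.png')[145:290,230:430]
cv2.imwrite('pics/zoom.png',cv2.resize(im,None,fx=4,fy=4,interpolation=cv2.INTER_CUBIC))
cv2.imwrite('pics/wrist0.png',read_camera('wrist'))
E
```

```text
(no output)
```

View pics/zoom.png

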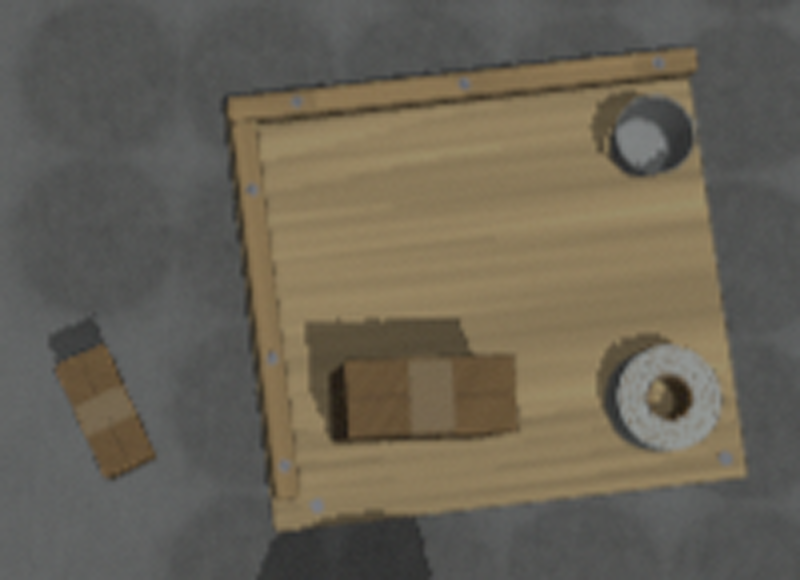

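View pics/wrist0.png

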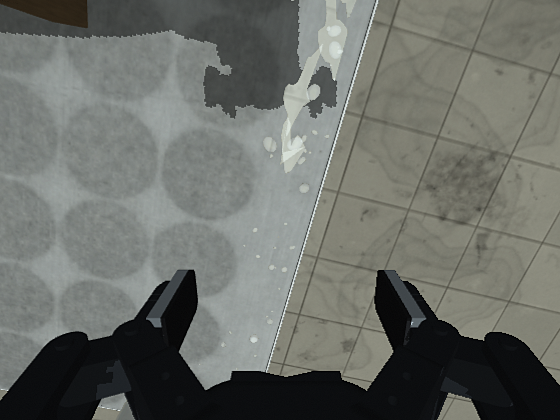

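```bash
cat >> h.py <<'E'
def px(u,v,z,cam="top"):
    c=camera_params(cam); f=210/np.tan(np.radians(c['fov_y']/2)); R=np.array(c['attitude']); p=np.array(c['position'])
    d=R@np.array([(u-c['cx'])/f,-(v-c['cy'])/f,-1]); return p+d*(z-p[2])/d[2]
def proj(P,cam="top"):
    c=camera_params(cam); f=210/np.tan(np.radians(c['fov_y']/2)); q=np.array(c['attitude']).T@(np.array(P)-np.array(c['position']))
    return np.array([c['cx']+f*q[0]/-q[2], c['cy']-f*q[1]/-q[2]])
E
python3 - <<'E'
from h import *
for n,(u,v,z) in dict(nl=(275,528,.01),nr=(747,474,.01),fl=(228,97,.038),fr=(695,48,.038),inner_l=(258,120,.038),inner_r=(697,72,.038),inner_nl=(295,495,.038),c1=(347,358,.14),c2=(515,355,.14),c3=(518,430,.14),c4=(347,438,.14)).items():
    print(n,np.round(px(230+u/4-.4,145+v/4-.4,z),4))
b=None
from scipy.optimize import least_squares
B=dict(nl=(-.16,.13),nr=(-.16,-.21),fl=(.15,.13),fr=(.15,-.21),inner_l=(.13,.11),inner_r=(.13,-.21),inner_nl=(-.138,.11))
W=dict(nl=(275,528,.01),nr=(747,474,.01),fl=(228,97,.038),fr=(695,48,.038),inner_l=(258,120,.038),inner_r=(697,72,.038),inner_nl=(295,495,.038))
def T(p,b): c,s=np.cos(p[2]),np.sin(p[2]); return np.array([p[0]+c*b[0]-s*b[1],p[1]+s*b[0]+c*b[1]])
def res(p): return np.concatenate([T(p,B[k])-px(230+W[k][0]/4-.4,145+W[k][1]/4-.4,W[k][2])[:2] for k in B])
r=least_squares(res,[.54,-.04,.13]); print(r.x,np.round(r.fun.reshape(-1,2),4))
E
```

```text
nl [0.3667 0.0631 0.01  ]
nr [ 0.4139 -0.2717  0.01  ]
fl [0.6692 0.1051 0.038 ]
fr [ 0.7153 -0.2277  0.038 ]
inner_l [0.6533 0.0834 0.038 ]
inner_r [ 0.6978 -0.2291  0.038 ]
inner_nl [0.3901 0.0513 0.038 ]
c1 [0.4781 0.0262 0.14  ]
c2 [ 0.4831 -0.0822  0.14  ]
c3 [ 0.435  -0.0845  0.14  ]
c4 [0.4268 0.0252 0.14  ]
[ 0.54064723 -0.04158345  0.13834458] [[-0.0024  0.002 ]
 [-0.0028  0.    ]
 [ 0.0021  0.0028]
 [ 0.0029 -0.0012]
 [ 0.001   0.0019]
 [ 0.0005 -0.0026]
 [-0.0013 -0.003 ]]
```

```bash
cat >> h.py <<'E'
def go(x,y,z,yaw=None):
    "numbers (shares) from the measured pose to a world TCP position, tool down, tool z heading yaw"
    s=sense(); R=np.array(s['eef_rot']); d=R.T@(np.array([x,y,z])-np.array(s['position']))/.25
    out=dict(zip(("dx","dy","dz"),np.round(d,3)))
    if yaw is not None:
        from scipy.spatial.transform import Rotation as Ro
        c,sn=np.cos(yaw),np.sin(yaw)
        T=np.column_stack([[sn,-c,0],[0,0,-1],[c,sn,0]])
        w=Ro.from_matrix(R.T@T).as_rotvec()/(np.pi/4); out.update(zip(("wx","wy","wz"),np.round(w,3)))
    print(np.round(s['position'],4),out)
E
python3 - <<'E'
from h import *
import workcell
print([n for n in dir(workcell) if not n.startswith('_')])
print(getattr(workcell,'nose_length',None))
go(.37,-.032,.22,.06)
E
```

```text
['PlanningError', 'camera_params', 'job_done', 'nose_length', 'pinpoint', 'read_camera', 'sense', 'silhouettes', 'spot_in']
0.017
[ 0.1226 -0.4847  0.2483] {'dx': np.float64(-1.513), 'dy': np.float64(0.113), 'dz': np.float64(1.403), 'wx': np.float64(0.0), 'wy': np.float64(0.239), 'wz': np.float64(-0.0)}
```

Emit:
{"method": "arm_command", "body": {"plan": [{"dx":-0.15,"dy":0,"dz":0.14,"wy":0.06,"fingers":40},{"dx":-0.3,"dy":0,"dz":0.28,"wy":0.12,"fingers":40},{"dx":-0.45,"dy":0.0,"dz":0.42,"wy":0.18,"fingers":40},{"dx":-0.6,"dy":0.0,"dz":0.56,"wy":0.24,"fingers":40},{"dx":-0.75,"dy":0.0,"dz":0.7,"wy":0.24,"fingers":40},{"dx":-0.75,"dy":0.0,"dz":0.7,"wy":0.24,"fingers":40}]}}

```text
invalid input at $.plan[0]: expected keys dx, dy, dz, wx, wy, wz, fingers
```

```bash
python3 - <<'E'
from h import *
go(.37,-.032,.2,.06)
E
```

```text
[ 0.1226 -0.4847  0.2483] {'dx': np.float64(-1.513), 'dy': np.float64(0.193), 'dz': np.float64(1.403), 'wx': np.float64(0.0), 'wy': np.float64(0.239), 'wz': np.float64(-0.0)}
```

Emit:
{"method": "arm_command", "body": {"plan": [{"dx":-0.15,"dy":0,"dz":0.14,"wx":0,"wy":0.06,"wz":0,"fingers":40},{"dx":-0.3,"dy":0,"dz":0.28,"wx":0,"wy":0.12,"wz":0,"fingers":40},{"dx":-0.45,"dy":0,"dz":0.42,"wx":0,"wy":0.18,"wz":0,"fingers":40},{"dx":-0.6,"dy":0,"dz":0.56,"wx":0,"wy":0.24,"wz":0,"fingers":40},{"dx":-0.75,"dy":0,"dz":0.7,"wx":0,"wy":0.24,"wz":0,"fingers":40},{"dx":-0.75,"dy":0,"dz":0.7,"wx":0,"wy":0.24,"wz":0,"fingers":40}]}}

```text
time: 1.75
position: [0.2476, -0.256, 0.2485]
eef_rot: [[0.066, 0.001, 0.998], [-0.998, 0.001, 0.066], [-0.001, -1.0, 0.001]]
force: [0.1, -0.8, -0.6]
gripper_width: 0.0399
```

```bash
python3 - <<'E'
from h import *
go(.37,-.032,.2,.06)
E
```

```text
[ 0.2476 -0.256   0.2485] {'dx': np.float64(-0.861), 'dy': np.float64(0.195), 'dz': np.float64(0.548), 'wx': np.float64(-0.001), 'wy': np.float64(0.008), 'wz': np.float64(-0.001)}
```

Emit:
{"method": "arm_command", "body": {"plan": [{"dx":-0.15,"dy":0,"dz":0.1,"wx":0,"wy":0,"wz":0,"fingers":40},{"dx":-0.32,"dy":0,"dz":0.2,"wx":0,"wy":0,"wz":0,"fingers":40},{"dx":-0.5,"dy":0.1,"dz":0.3,"wx":0,"wy":0,"wz":0,"fingers":40},{"dx":-0.67,"dy":0.2,"dz":0.4,"wx":0,"wy":0,"wz":0,"fingers":40},{"dx":-0.84,"dy":0.2,"dz":0.5,"wx":0,"wy":0,"wz":0,"fingers":40},{"dx":-0.86,"dy":0.2,"dz":0.5,"wx":0,"wy":0,"wz":0,"fingers":40},{"dx":-0.86,"dy":0.2,"dz":0.5,"wx":0,"wy":0,"wz":0,"fingers":40}]}}

```text
time: 2.45
position: [0.359, -0.0366, 0.198]
eef_rot: [[0.064, -0.0, 0.998], [-0.998, -0.0, 0.064], [0.0, -1.0, -0.0]]
force: [-0.3, -0.3, -0.1]
gripper_width: 0.0401
```

```bash
python3 - <<'E'
from h import *
cv2.imwrite('pics/wrist1.png',read_camera('wrist'))
cv2.imwrite('pics/top1.png',cv2.resize(read_camera('top')[145:290,230:430],None,fx=4,fy=4))
f("carton",("wrist","top"));f("carton_top",("wrist","top"));f("carton_side",("wrist",))
go(.37,-.032,.14,.06)
E
```

```text
carton wrist 0.82 [ 0.2644 -0.224   0.0009]
carton wrist 0.57 [ 0.4538 -0.0302  0.0124]
carton wrist 0.56 [ 4.444e-01  1.819e-01 -2.000e-04]
carton top 0.95 [ 0.4549 -0.0248  0.0063]
carton top 0.81 [0.444  0.1814 0.0009]
carton_top wrist 0.83 [ 0.2584 -0.2195  0.0965]
carton_top wrist 0.59 [ 0.4577 -0.0323  0.1382]
carton_top top 0.94 [ 0.4559 -0.0263  0.1453]
carton_top top 0.71 [0.4359 0.179  0.0972]
carton_side wrist 0.77 [ 0.2234 -0.2306  0.0517]
carton_side wrist 0.63 [0.4106 0.159  0.0519]
[ 0.3582 -0.0391  0.1985] {'dx': np.float64(-0.026), 'dy': np.float64(0.234), 'dz': np.float64(0.049), 'wx': np.float64(-0.001), 'wy': np.float64(-0.004), 'wz': np.float64(0.0)}
```

View pics/wrist1.png

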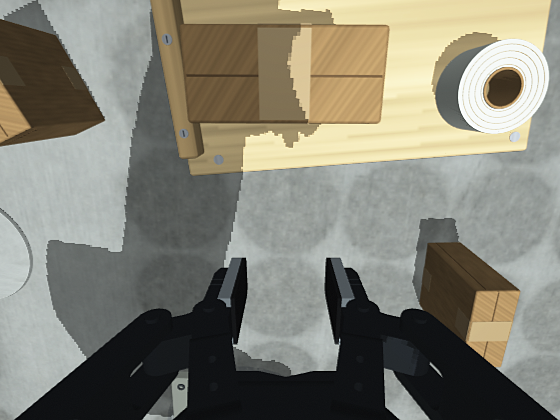

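View pics/top1.png

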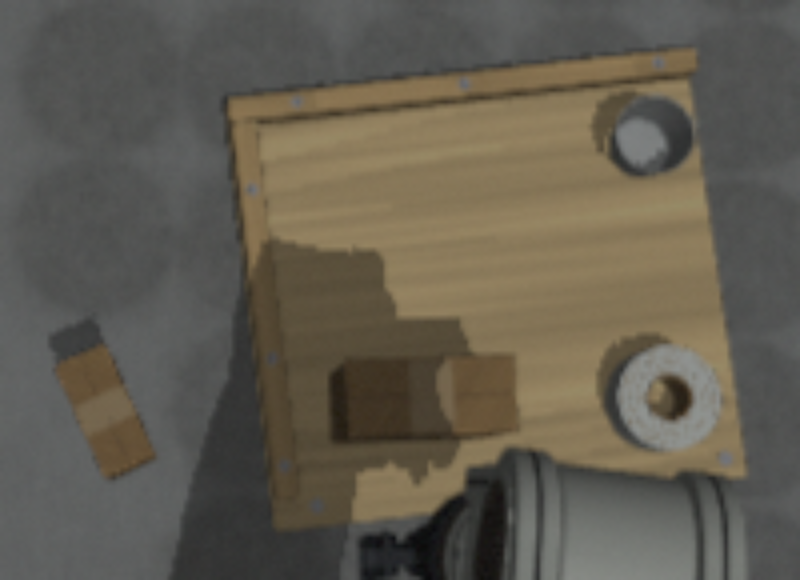

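```bash
python3 - <<'E'
from h import *
for u,v in [(187,24),(389,26),(380,123),(188,122)]: print(np.round(px(u,v,.14,"wrist"),4))
E
```

```text
[0.4765 0.0186 0.14  ]
[ 0.4814 -0.0865  0.14  ]
[ 0.4327 -0.0893  0.14  ]
[0.4271 0.0202 0.14  ]
```

Emit:
{"method": "arm_command", "body": {"plan": [{"dx":0,"dy":0.15,"dz":0,"wx":0,"wy":0,"wz":0,"fingers":40},{"dx":0,"dy":0.3,"dz":0.06,"wx":0,"wy":0,"wz":0,"fingers":40},{"dx":0,"dy":0.3,"dz":0.14,"wx":0,"wy":0,"wz":0,"fingers":40},{"dx":0,"dy":0.3,"dz":0.18,"wx":0,"wy":0,"wz":0,"fingers":40},{"dx":0,"dy":0.3,"dz":0.22,"wx":0,"wy":0,"wz":0,"fingers":40},{"dx":0,"dy":0.3,"dz":0.24,"wx":0,"wy":0,"wz":0,"fingers":40},{"dx":0,"dy":0.3,"dz":0.24,"wx":0,"wy":0,"wz":0,"fingers":40}]}}

```text
time: 3.5
position: [0.419, -0.0347, 0.1239]
eef_rot: [[0.059, 0.001, 0.998], [-0.998, -0.0, 0.059], [0.0, -1.0, 0.001]]
force: [0.4, 0.8, -0.3]
gripper_width: 0.04
```

```bash
python3 - <<'E'
from h import *
cv2.imwrite('pics/wrist2.png',read_camera('wrist'))
print(sense()['position'])
E
```

```text
[ 0.41841595 -0.0345642   0.12379126]
```

View pics/wrist2.png

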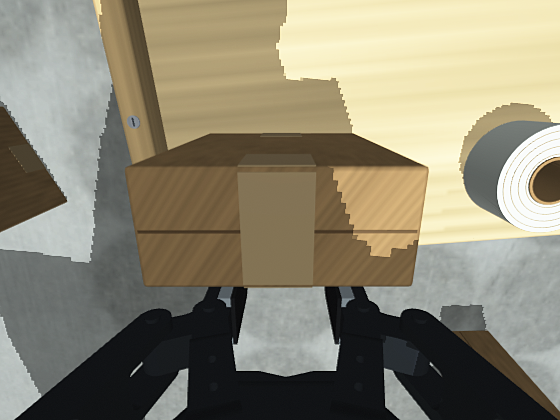

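Emit:
{"method": "arm_command", "body": {"plan": [{"dx":0,"dy":0,"dz":0.03,"wx":0,"wy":0,"wz":0,"fingers":40},{"dx":0,"dy":0,"dz":0.06,"wx":0,"wy":0,"wz":0,"fingers":40},{"dx":0,"dy":0,"dz":0.09,"wx":0,"wy":0,"wz":0,"fingers":40},{"dx":0,"dy":0,"dz":0.12,"wx":0,"wy":0,"wz":0,"fingers":40}]}}

```text
time: 3.95
position: [0.4492, -0.0326, 0.1235]
eef_rot: [[0.059, 0.001, 0.998], [-0.998, -0.0, 0.059], [0.0, -1.0, 0.001]]
force: [-0.1, 0.4, 0.4]
gripper_width: 0.04
```

```bash
python3 - <<'E'
from h import *
cv2.imwrite('pics/wrist3.png',read_camera('wrist'))
print(sense()['position'])
E
```

```text
[ 0.45066868 -0.0325969   0.12360113]
```

View pics/wrist3.png

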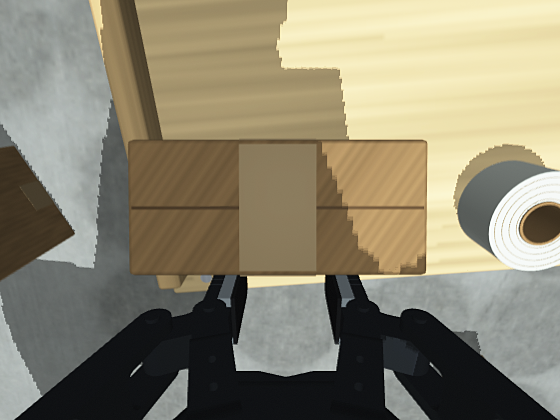

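It is tipping (top face turned towards the camera). I keep pushing.

Emit:
{"method": "arm_command", "body": {"plan": [{"dx":0,"dy":0,"dz":0.03,"wx":0,"wy":0,"wz":0,"fingers":40},{"dx":0,"dy":0,"dz":0.06,"wx":0,"wy":0,"wz":0,"fingers":40},{"dx":0,"dy":0,"dz":0.09,"wx":0,"wy":0,"wz":0,"fingers":40},{"dx":0,"dy":0,"dz":0.12,"wx":0,"wy":0,"wz":0,"fingers":40},{"dx":0,"dy":0,"dz":0.12,"wx":0,"wy":0,"wz":0,"fingers":40}]}}

```text
time: 4.5
position: [0.4795, -0.0308, 0.1233]
eef_rot: [[0.059, 0.001, 0.998], [-0.998, -0.0, 0.059], [0.0, -1.0, 0.001]]
force: [0.4, -0.4, -0.2]
gripper_width: 0.04
```

```bash
python3 - <<'E'
from h import *
cv2.imwrite('pics/wrist4.png',read_camera('wrist'))
print(sense()['position'])
E
```

```text
[ 0.47860931 -0.03084863  0.12318942]
```

View pics/wrist4.png

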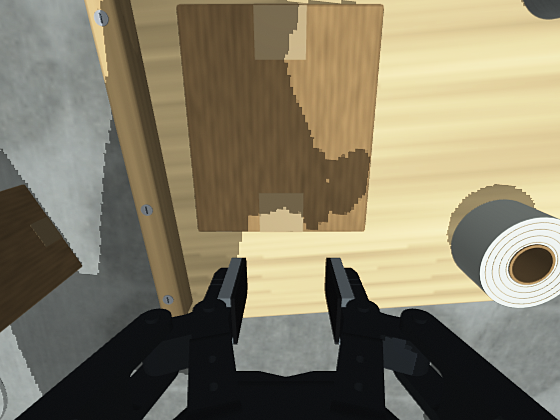

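Emit:
{"method": "arm_command", "body": {"plan": [{"dx":0,"dy":0,"dz":-0.1,"wx":0,"wy":0,"wz":0,"fingers":40},{"dx":0,"dy":0,"dz":-0.3,"wx":0,"wy":0,"wz":0,"fingers":40},{"dx":0,"dy":0,"dz":-0.4,"wx":0,"wy":0,"wz":0,"fingers":40},{"dx":0,"dy":-0.1,"dz":-0.4,"wx":0,"wy":0,"wz":0,"fingers":50},{"dx":0,"dy":-0.1,"dz":-0.4,"wx":0,"wy":0,"wz":0,"fingers":50}]}}

```text
time: 5.05
position: [0.3787, -0.037, 0.1503]
eef_rot: [[0.059, 0.004, 0.998], [-0.998, -0.0, 0.059], [0.001, -1.0, 0.004]]
force: [1.1, -0.6, 0.4]
gripper_width: 0.0499
```

```bash
python3 - <<'E'
from h import *
cv2.imwrite('pics/wrist5.png',read_camera('wrist'))
cv2.imwrite('pics/top5.png',cv2.resize(read_camera('top')[145:290,230:430],None,fx=4,fy=4))
print(sense()['position'],sense()['time'])
for q in ("carton","carton_toe","carton_top","carton_side"): f(q,("wrist","top"))
E
```

```text
[ 0.37895942 -0.03692786  0.14888786] 5.15
carton wrist 0.98 [ 0.2654 -0.2216 -0.0012]
carton wrist 0.87 [ 0.4833 -0.0294  0.033 ]
carton wrist 0.78 [0.4418 0.1841 0.0013]
carton top 0.74 [ 0.2616 -0.22   -0.0025]
carton top 0.73 [0.4428 0.1817 0.0012]
carton top 0.72 [ 0.4796 -0.0236  0.0319]
carton_toe wrist 0.9 [ 0.4376  0.1995 -0.0073]
carton_toe wrist 0.73 [ 0.2594 -0.2007 -0.0006]
carton_toe wrist 0.65 [ 0.4774 -0.0225  0.0086]
carton_toe top 0.61 [ 0.4813 -0.028   0.0108]
carton_toe top 0.44 [ 0.6464 -0.1941  0.0146]
carton_top wrist 0.6 [ 0.2596 -0.2151  0.0958]
carton_top top 0.93 [ 0.6087 -0.0179  0.0412]
carton_top top 0.73 [ 0.2631 -0.2227  0.1033]
carton_top top 0.72 [0.4397 0.1781 0.0962]
carton_side wrist 0.87 [0.4074 0.1622 0.0507]
carton_side top 0.79 [0.5418 0.0306 0.0393]
carton_side top 0.78 [0.4018 0.163  0.0492]
```

View pics/wrist5.png

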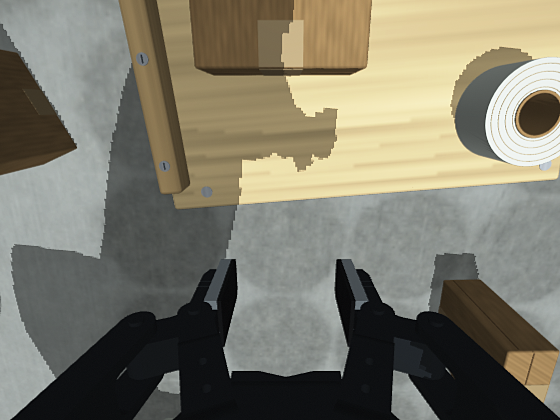

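View pics/top5.png

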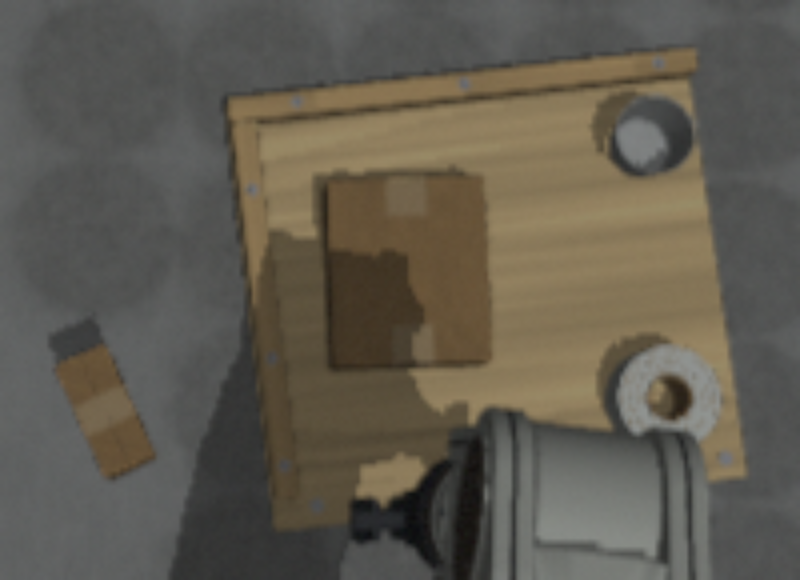

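```bash
python3 - <<'E'
from h import *
go(.435,-.036,.038,.138)
E
```

```text
[ 0.3782 -0.0368  0.1479] {'dx': np.float64(0.011), 'dy': np.float64(0.439), 'dz': np.float64(0.228), 'wx': np.float64(0.001), 'wy': np.float64(-0.1), 'wz': np.float64(-0.0)}
```

Emit:
{"method": "arm_command", "body": {"plan": [{"dx":0,"dy":0.1,"dz":0.08,"wx":0,"wy":-0.1,"wz":0,"fingers":50},{"dx":0.01,"dy":0.2,"dz":0.16,"wx":0,"wy":-0.1,"wz":0,"fingers":50},{"dx":0.01,"dy":0.3,"dz":0.22,"wx":0,"wy":-0.1,"wz":0,"fingers":50},{"dx":0.01,"dy":0.38,"dz":0.22,"wx":0,"wy":-0.1,"wz":0,"fingers":50},{"dx":0.01,"dy":0.43,"dz":0.22,"wx":0,"wy":-0.1,"wz":0,"fingers":50},{"dx":0.01,"dy":0.44,"dz":0.22,"wx":0,"wy":-0.1,"wz":0,"fingers":50},{"dx":0.01,"dy":0.44,"dz":0.22,"wx":0,"wy":-0.1,"wz":0,"fingers":50}]}}

```text
time: 6.25
position: [0.433, -0.036, 0.0379]
eef_rot: [[0.137, -0.001, 0.991], [-0.991, 0.0, 0.137], [-0.0, -1.0, -0.001]]
force: [-0.4, 0.4, 0.4]
gripper_width: 0.0498
```

```bash
cat >> h.py <<'E'
B0=np.array([.5406,-.0416]); BY=.138
BR=np.array([[np.cos(BY),-np.sin(BY)],[np.sin(BY),np.cos(BY)]])
def bd(p): return np.round(BR.T@(np.array(p)[:2]-B0),4)
def wd(x,y): return np.round(BR@np.array([x,y])+B0,4)
E
python3 - <<'E'
from h import *
s=sense();print(s['position'],bd(s['position']),s['force'])
cv2.imwrite('pics/wrist6.png',read_camera('wrist'))
E
```

```text
[ 0.4330175  -0.03601646  0.03791857] [-0.1058  0.0203] [-0.37259496  0.43706244  0.39011198]
```

View pics/wrist6.png

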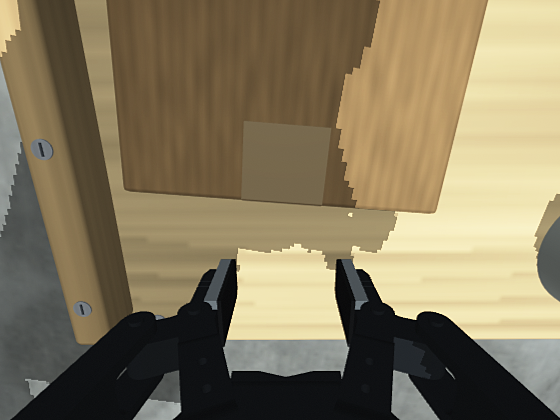

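Emit:
{"method": "arm_command", "body": {"plan": [{"dx":0,"dy":0,"dz":0.05,"wx":0,"wy":0,"wz":0,"fingers":50},{"dx":0,"dy":0,"dz":0.1,"wx":0,"wy":0,"wz":0,"fingers":50},{"dx":0,"dy":0,"dz":0.13,"wx":0,"wy":0,"wz":0,"fingers":50},{"dx":0,"dy":0,"dz":0.16,"wx":0,"wy":0,"wz":0,"fingers":50},{"dx":0,"dy":0,"dz":0.19,"wx":0,"wy":0,"wz":0,"fingers":50},{"dx":0,"dy":0,"dz":0.22,"wx":0,"wy":0,"wz":0,"fingers":50},{"dx":0,"dy":0,"dz":0.24,"wx":0,"wy":0,"wz":0,"fingers":50},{"dx":0,"dy":0,"dz":0.24,"wx":0,"wy":0,"wz":0,"fingers":50}]}}

```text
time: 7.1
position: [0.494, -0.0275, 0.0383]
eef_rot: [[0.138, 0.002, 0.99], [-0.99, 0.001, 0.138], [-0.0, -1.0, 0.002]]
force: [0.0, 0.3, -0.3]
gripper_width: 0.0499
```

```bash
python3 - <<'E'
from h import *
s=sense();print(s['position'],bd(s['position']),s['force'])
cv2.imwrite('pics/wrist7.png',read_camera('wrist'))
cv2.imwrite('pics/top7.png',cv2.resize(read_camera('top')[145:290,230:430],None,fx=4,fy=4))
E
```

```text
[ 0.49404598 -0.02749797  0.03831846] [-0.0442  0.0204] [ 0.02809456  0.3347095  -0.29370029]
```

View pics/wrist7.png

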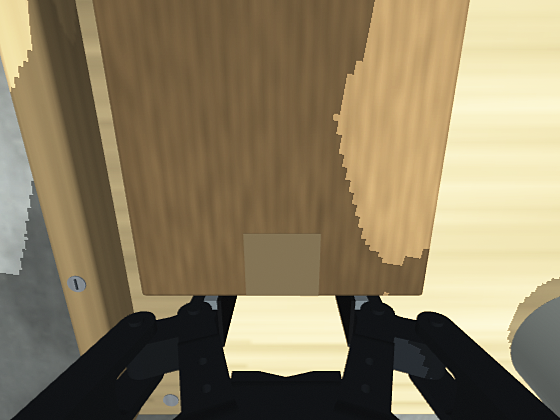

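View pics/top7.png

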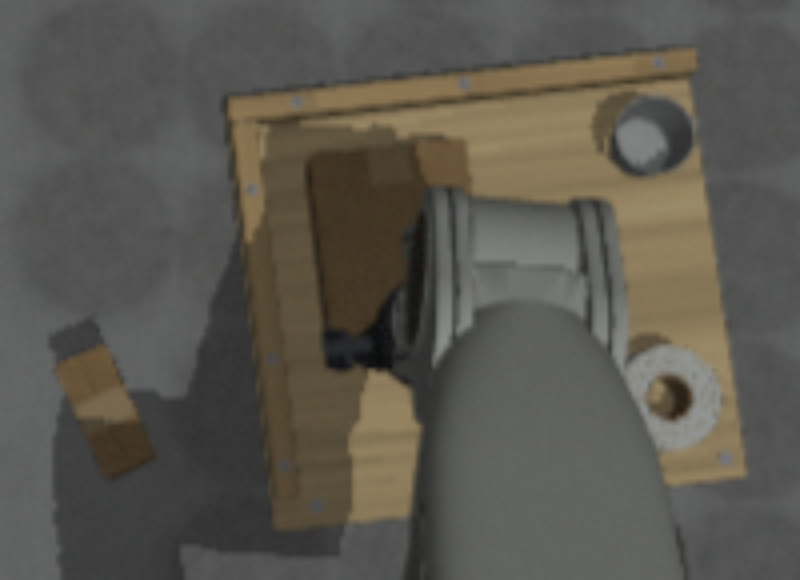

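Emit:
{"method": "arm_command", "body": {"plan": [{"dx":0,"dy":0,"dz":0.03,"wx":0,"wy":0,"wz":0,"fingers":50},{"dx":0,"dy":0,"dz":0.06,"wx":0,"wy":0,"wz":0,"fingers":50},{"dx":0,"dy":0,"dz":0.085,"wx":0,"wy":0,"wz":0,"fingers":50},{"dx":0,"dy":0,"dz":0.1,"wx":0,"wy":0,"wz":0,"fingers":50},{"dx":0,"dy":0,"dz":0.1,"wx":0,"wy":0,"wz":0,"fingers":50}]}}

```text
time: 7.7
position: [0.5188, -0.0242, 0.0384]
eef_rot: [[0.138, 0.001, 0.99], [-0.99, 0.0, 0.138], [0.0, -1.0, 0.001]]
force: [-0.4, -0.3, -0.4]
gripper_width: 0.0502
```

```bash
python3 - <<'E'
from h import *
s=sense();print(s['position'],bd(s['position']),s['force'])
cv2.imwrite('pics/wrist8.png',read_camera('wrist'))
E
```

```text
[ 0.51879369 -0.02421455  0.03836016] [-0.0192  0.0202] [-0.38624861 -0.26776296 -0.36630699]
```

View pics/wrist8.png

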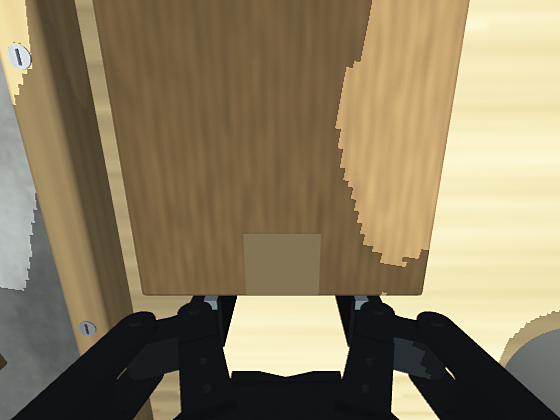

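Emit:
{"method": "arm_command", "body": {"plan": [{"dx":0,"dy":0,"dz":-0.08,"wx":0,"wy":0,"wz":0,"fingers":50},{"dx":0.05,"dy":-0.2,"dz":-0.08,"wx":0,"wy":-0.1,"wz":0,"fingers":50},{"dx":0.15,"dy":-0.4,"dz":-0.04,"wx":0,"wy":-0.28,"wz":0,"fingers":50},{"dx":0.3,"dy":-0.42,"dz":0.08,"wx":0,"wy":-0.46,"wz":0,"fingers":50},{"dx":0.38,"dy":-0.42,"dz":0.2,"wx":0,"wy":-0.64,"wz":0,"fingers":50},{"dx":0.38,"dy":-0.42,"dz":0.3,"wx":0,"wy":-0.82,"wz":0,"fingers":50},{"dx":0.38,"dy":-0.42,"dz":0.3,"wx":0,"wy":-1.0,"wz":0,"fingers":50},{"dx":0.38,"dy":-0.42,"dz":0.3,"wx":0,"wy":-1.0,"wz":0,"fingers":50}]}}

```text
time: 8.55
position: [0.6058, -0.1084, 0.1431]
eef_rot: [[0.797, 0.001, 0.604], [-0.604, -0.0, 0.797], [0.001, -1.0, 0.001]]
force: [-0.3, 0.2, -1.4]
gripper_width: 0.0498
```

```bash
python3 - <<'E'
from h import *
s=sense();print(bd(s['position']),s['force'],s['joint_positions'])
x,y=wd(.057,-.078); print(x,y)
cv2.imwrite('pics/top9.png',cv2.resize(read_camera('top')[145:290,230:430],None,fx=4,fy=4))
cv2.imwrite('pics/wrist9.png',read_camera('wrist'))
go(x,y,.14,.138+np.pi/2)
E
```

```text
[ 0.0554 -0.0751] [-0.33332201  0.18294374 -1.35608422] [-1.01493130e+01  3.01802840e+01  8.66394660e+00  6.84295282e+01
  7.21866236e-03  1.16979574e+02]
0.6078 -0.111
[ 0.6048 -0.1081  0.1433] {'dx': np.float64(0.017), 'dy': np.float64(0.013), 'dz': np.float64(-0.002), 'wx': np.float64(-0.0), 'wy': np.float64(-1.004), 'wz': np.float64(0.0)}
```

View pics/top9.png

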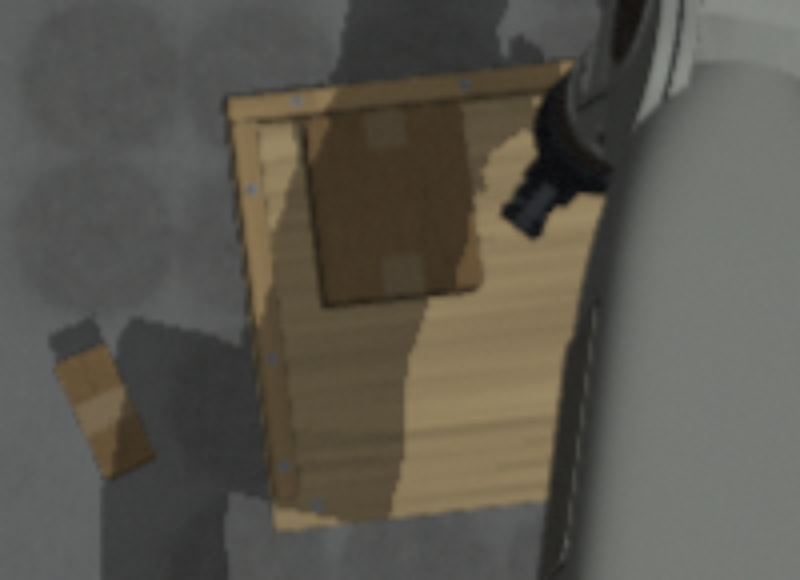

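View pics/wrist9.png

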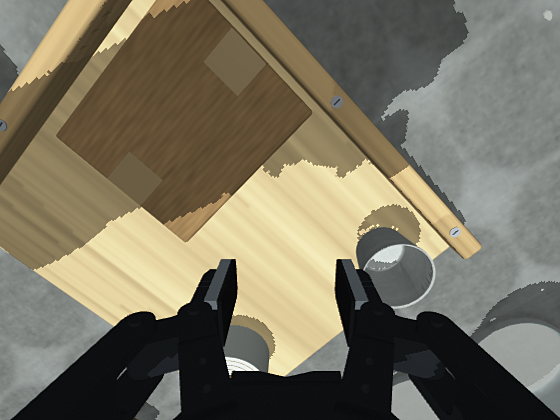

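Emit:
{"method": "arm_command", "body": {"plan": [{"dx":0.01,"dy":0,"dz":0,"wx":0,"wy":-0.18,"wz":0,"fingers":50},{"dx":0.02,"dy":0,"dz":0,"wx":0,"wy":-0.36,"wz":0,"fingers":50},{"dx":0.02,"dy":0,"dz":0,"wx":0,"wy":-0.54,"wz":0,"fingers":50},{"dx":0.02,"dy":0,"dz":0,"wx":0,"wy":-0.72,"wz":0,"fingers":50},{"dx":0.02,"dy":0,"dz":0,"wx":0,"wy":-0.9,"wz":0,"fingers":50},{"dx":0.02,"dy":0,"dz":0,"wx":0,"wy":-1.0,"wz":0,"fingers":50},{"dx":0.02,"dy":0,"dz":0,"wx":0,"wy":-1.0,"wz":0,"fingers":50}]}}

```text
time: 9.35
position: [0.6085, -0.111, 0.1437]
eef_rot: [[0.991, 0.0, -0.135], [0.135, -0.0, 0.991], [0.0, -1.0, -0.0]]
force: [-0.5, 0.5, -0.5]
gripper_width: 0.0502
```

```bash
python3 - <<'E'
from h import *
s=sense();print(bd(s['position']),s['force'],s['joint_positions'])
cv2.imwrite('pics/wrist10.png',read_camera('wrist'))
x,y=wd(.057,-.078); go(x,y,.038,.138+np.pi/2)
E
```

```text
[ 0.0577 -0.0781] [-0.49158581  0.47399932 -0.48982968] [-1.03408566e+01  3.05285036e+01  9.33340491e+00  6.87839621e+01
  8.29376208e-04  7.18804229e+01]
[ 0.6085 -0.1111  0.1436] {'dx': np.float64(-0.003), 'dy': np.float64(0.422), 'dz': np.float64(0.001), 'wx': np.float64(0.0), 'wy': np.float64(-0.004), 'wz': np.float64(0.0)}
```

View pics/wrist10.png

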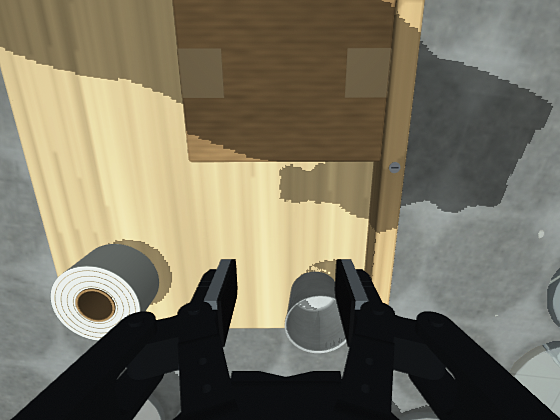

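```bash
python3 - <<'E'
from h import *
for q in ("steel_cup","label_roll"):
  for r in pinpoint(q,"wrist")[:3]:
    w=toW(r['point'],"wrist"); print(q,r['confidence'],w,bd(w))
for u,v in [(190,160),(380,161),(174,0)]:
    w=px(u,v,.06,"wrist"); print(bd(w))
E
```

```text
steel_cup 0.83 [ 0.65000462 -0.20017381  0.01342275] [ 0.0866 -0.1721]
label_roll 0.59 [ 0.4564075  -0.20650028  0.01269321] [-0.1061 -0.1518]
[-0.0065 -0.0326]
[ 0.1215 -0.0337]
[-0.0063  0.0602]
```

Emit:
{"method": "arm_command", "body": {"plan": [{"dx":0,"dy":0.12,"dz":0,"wx":0,"wy":0,"wz":0,"fingers":50},{"dx":0,"dy":0.25,"dz":0,"wx":0,"wy":0,"wz":0,"fingers":50},{"dx":0,"dy":0.36,"dz":0,"wx":0,"wy":0,"wz":0,"fingers":50},{"dx":0,"dy":0.42,"dz":0,"wx":0,"wy":0,"wz":0,"fingers":50},{"dx":0,"dy":0.42,"dz":0.04,"wx":0,"wy":0,"wz":0,"fingers":50},{"dx":0,"dy":0.42,"dz":0.08,"wx":0,"wy":0,"wz":0,"fingers":50},{"dx":0,"dy":0.42,"dz":0.12,"wx":0,"wy":0,"wz":0,"fingers":50},{"dx":0,"dy":0.42,"dz":0.15,"wx":0,"wy":0,"wz":0,"fingers":50}]}}

```text
time: 10.3
position: [0.6047, -0.0732, 0.0399]
eef_rot: [[0.99, 0.003, -0.138], [0.138, -0.001, 0.99], [0.003, -1.0, -0.002]]
force: [0.5, -2.7, 0.2]
gripper_width: 0.0498
```

```bash
python3 - <<'E'
from h import *
s=sense();print(s['position'],bd(s['position']),s['force'])
cv2.imwrite('pics/wrist11.png',read_camera('wrist'))
E
```

```text
[ 0.6047365  -0.07324307  0.03992592] [ 0.0592 -0.0402] [ 0.53456969 -2.74462632  0.21070166]
```

View pics/wrist11.png

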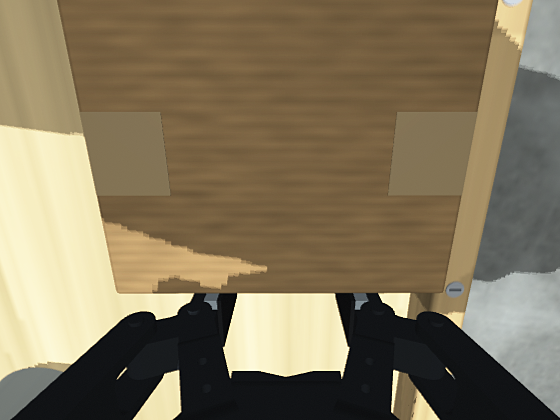

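Emit:
{"method": "arm_command", "body": {"plan": [{"dx":0,"dy":0,"dz":0.03,"wx":0,"wy":0,"wz":0,"fingers":50},{"dx":0,"dy":0,"dz":0.06,"wx":0,"wy":0,"wz":0,"fingers":50},{"dx":0,"dy":0,"dz":0.08,"wx":0,"wy":0,"wz":0,"fingers":50},{"dx":0,"dy":0,"dz":0.09,"wx":0,"wy":0,"wz":0,"fingers":50},{"dx":0,"dy":0,"dz":0.1,"wx":0,"wy":0,"wz":0,"fingers":50}]}}

```text
time: 10.85
position: [0.6006, -0.0494, 0.0386]
eef_rot: [[0.991, 0.001, -0.137], [0.137, -0.001, 0.991], [0.001, -1.0, -0.001]]
force: [2.5, -4.0, 2.5]
gripper_width: 0.0498
```

```bash
python3 - <<'E'
from h import *
s=sense();print(s['position'],bd(s['position']),s['force'])
cv2.imwrite('pics/wrist12.png',read_camera('wrist'))
E
```

```text
[ 0.60058991 -0.0493618   0.03858086] [ 0.0584 -0.0159] [ 2.53596166 -4.00394503  2.45917981]
```

View pics/wrist12.png

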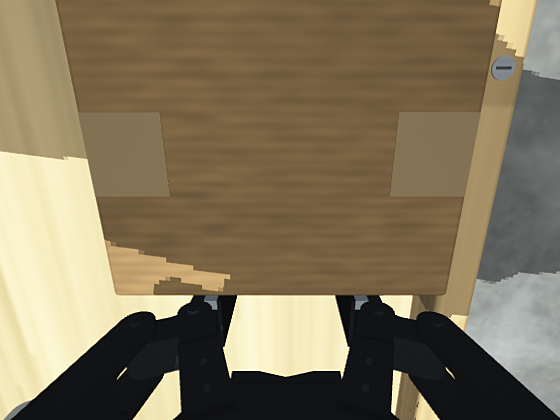

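Emit:
{"method": "arm_command", "body": {"plan": [{"dx":0,"dy":0,"dz":0.005,"wx":0,"wy":0,"wz":0,"fingers":50},{"dx":0,"dy":0,"dz":0.01,"wx":0,"wy":0,"wz":0,"fingers":50},{"dx":0,"dy":0,"dz":0.015,"wx":0,"wy":0,"wz":0,"fingers":50},{"dx":0,"dy":0,"dz":0.015,"wx":0,"wy":0,"wz":0,"fingers":50}]}}

```text
time: 11.3
position: [0.5999, -0.0462, 0.0383]
eef_rot: [[0.991, 0.0, -0.137], [0.137, -0.001, 0.991], [-0.0, -1.0, -0.001]]
force: [0.8, -5.4, 2.6]
gripper_width: 0.0502
```

Emit:
{"method": "arm_command", "body": {"plan": [{"dx":0,"dy":0,"dz":0.004,"wx":0,"wy":0,"wz":0,"fingers":50},{"dx":0,"dy":0,"dz":0.008,"wx":0,"wy":0,"wz":0,"fingers":50},{"dx":0,"dy":0,"dz":0.008,"wx":0,"wy":0,"wz":0,"fingers":50}]}}

```text
time: 11.6
position: [0.6002, -0.0461, 0.0383]
eef_rot: [[0.991, 0.001, -0.136], [0.136, -0.005, 0.991], [0.001, -1.0, -0.005]]
force: [2.0, -10.9, 0.7]
gripper_width: 0.0499
```

Emit:
{"method": "arm_command", "body": {"plan": [{"dx":0,"dy":0,"dz":0.006,"wx":0,"wy":0,"wz":0,"fingers":50},{"dx":0,"dy":0,"dz":0.006,"wx":0,"wy":0,"wz":0,"fingers":50}]}}

```text
time: 11.8
position: [0.6002, -0.0461, 0.0384]
eef_rot: [[0.991, 0.002, -0.136], [0.136, -0.008, 0.991], [0.001, -1.0, -0.008]]
force: [3.0, -15.2, 1.8]
gripper_width: 0.0497
```

```bash
python3 - <<'E'
from h import *
s=sense();print(s['position'],bd(s['position']),s['force'])
cv2.imwrite('pics/wrist13.png',read_camera('wrist'))
E
```

```text
[ 0.60017818 -0.04609835  0.03841577] [ 0.0584 -0.0127] [  2.99692008 -15.16857985   1.82903103]
```

View pics/wrist13.png

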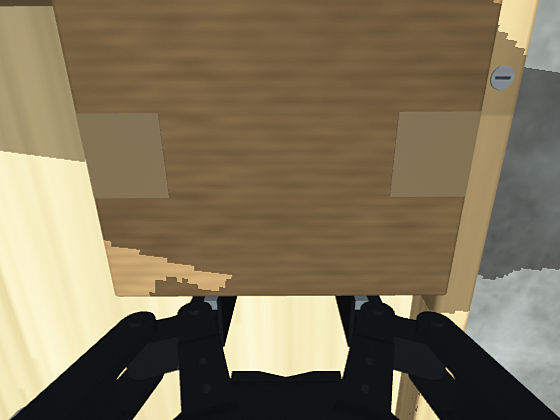

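Emit:
{"method": "arm_command", "body": {"plan": [{"dx":0,"dy":0,"dz":-0.08,"wx":0,"wy":0,"wz":0,"fingers":50},{"dx":0,"dy":-0.1,"dz":-0.12,"wx":0,"wy":0,"wz":0,"fingers":50},{"dx":0,"dy":-0.28,"dz":-0.12,"wx":0,"wy":0.18,"wz":0,"fingers":50},{"dx":-0.1,"dy":-0.42,"dz":-0.12,"wx":0,"wy":0.36,"wz":0,"fingers":40},{"dx":-0.25,"dy":-0.42,"dz":-0.05,"wx":0,"wy":0.54,"wz":0,"fingers":40},{"dx":-0.4,"dy":-0.42,"dz":0.05,"wx":0,"wy":0.72,"wz":0,"fingers":40},{"dx":-0.46,"dy":-0.42,"dz":0.15,"wx":0,"wy":0.9,"wz":0,"fingers":40},{"dx":-0.46,"dy":-0.42,"dz":0.2,"wx":0,"wy":1.0,"wz":0,"fingers":40}]}}

```text
time: 12.65
position: [0.4738, -0.006, 0.1423]
eef_rot: [[0.796, -0.006, 0.605], [-0.605, 0.003, 0.796], [-0.007, -1.0, -0.001]]
force: [1.0, -0.3, -0.1]
gripper_width: 0.0399
```

```bash
python3 - <<'E'
from h import *
s=sense();print(s['position'],bd(s['position']),s['force'])
x,y=wd(-.06,.05); go(x,y,.14,.138)
E
```

```text
[ 0.4738311  -0.00600537  0.14226984] [-0.0612  0.0444] [ 0.95963348 -0.29988852 -0.12947357]
[ 0.4738 -0.006   0.1423] {'dx': np.float64(-0.012), 'dy': np.float64(0.009), 'dz': np.float64(0.019), 'wx': np.float64(0.004), 'wy': np.float64(0.996), 'wz': np.float64(-0.008)}
```

Emit:
{"method": "arm_command", "body": {"plan": [{"dx":0,"dy":0,"dz":0,"wx":0,"wy":0.18,"wz":0,"fingers":40},{"dx":-0.01,"dy":0,"dz":0,"wx":0,"wy":0.36,"wz":0,"fingers":40},{"dx":-0.01,"dy":0,"dz":0,"wx":0,"wy":0.54,"wz":0,"fingers":40},{"dx":-0.01,"dy":0,"dz":0,"wx":0,"wy":0.72,"wz":0,"fingers":40},{"dx":-0.01,"dy":0,"dz":0,"wx":0,"wy":0.9,"wz":0,"fingers":40},{"dx":-0.01,"dy":0,"dz":0,"wx":0,"wy":1.0,"wz":0,"fingers":40},{"dx":-0.01,"dy":0,"dz":0,"wx":0,"wy":1.0,"wz":0,"fingers":40}]}}

```text
time: 13.35
position: [0.4752, -0.0057, 0.1423]
eef_rot: [[0.139, -0.003, 0.99], [-0.99, 0.002, 0.139], [-0.003, -1.0, -0.003]]
force: [0.6, -0.4, 1.0]
gripper_width: 0.0401
```

```bash
python3 - <<'E'
from h import *
s=sense();print(s['position'],bd(s['position']),s['force'])
cv2.imwrite('pics/wrist14.png',read_camera('wrist'))
x,y=wd(-.06,.05); go(x,y,.038,.138)
E
```

```text
[ 0.47522437 -0.00571311  0.14233668] [-0.0598  0.0445] [ 0.59291682 -0.40044884  1.02985644]
[ 0.4754 -0.0059  0.1425] {'dx': np.float64(-0.022), 'dy': np.float64(0.418), 'dz': np.float64(-0.0), 'wx': np.float64(0.003), 'wy': np.float64(0.003), 'wz': np.float64(-0.003)}
```

View pics/wrist14.png

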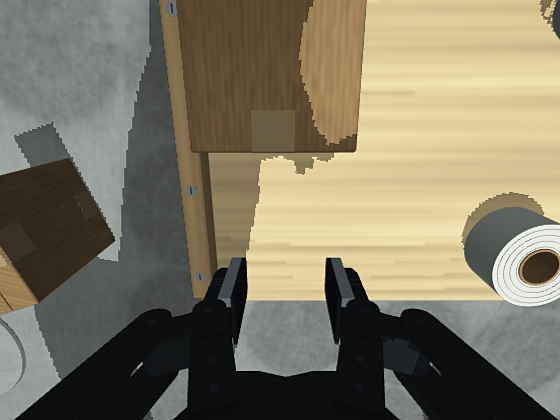

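Emit:
{"method": "arm_command", "body": {"plan": [{"dx":-0.02,"dy":0.12,"dz":0,"wx":0,"wy":0,"wz":0,"fingers":40},{"dx":-0.02,"dy":0.25,"dz":0,"wx":0,"wy":0,"wz":0,"fingers":40},{"dx":-0.02,"dy":0.36,"dz":0,"wx":0,"wy":0,"wz":0,"fingers":40},{"dx":-0.02,"dy":0.42,"dz":0,"wx":0,"wy":0,"wz":0,"fingers":40},{"dx":-0.02,"dy":0.42,"dz":0.05,"wx":0,"wy":0,"wz":0,"fingers":40},{"dx":-0.02,"dy":0.42,"dz":0.1,"wx":0,"wy":0,"wz":0,"fingers":40},{"dx":-0.02,"dy":0.42,"dz":0.14,"wx":0,"wy":0,"wz":0,"fingers":40},{"dx":-0.02,"dy":0.42,"dz":0.16,"wx":0,"wy":0,"wz":0,"fingers":40}]}}

```text
time: 14.2
position: [0.5155, 0.004, 0.038]
eef_rot: [[0.139, -0.001, 0.99], [-0.99, 0.001, 0.139], [-0.001, -1.0, -0.001]]
force: [-4.6, -1.2, 3.0]
gripper_width: 0.0403
```

```bash
python3 - <<'E'
from h import *
s=sense();print(s['position'],bd(s['position']),s['force'])
cv2.imwrite('pics/wrist15.png',read_camera('wrist'))
E
```

```text
[0.51549945 0.00401243 0.03804861] [-0.0186  0.0486] [-4.64042202 -1.23959227  3.03691027]
```

View pics/wrist15.png

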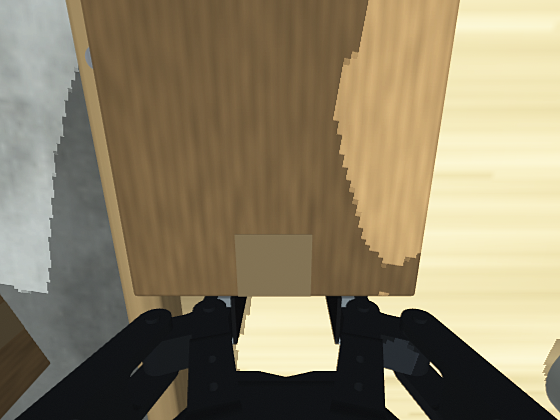

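Contact made; now press it gently on to the far fence.

Emit:
{"method": "arm_command", "body": {"plan": [{"dx":0,"dy":0,"dz":0.008,"wx":0,"wy":0,"wz":0,"fingers":40},{"dx":0,"dy":0,"dz":0.014,"wx":0,"wy":0,"wz":0,"fingers":40},{"dx":0,"dy":0,"dz":0.02,"wx":0,"wy":0,"wz":0,"fingers":40},{"dx":0,"dy":0,"dz":0.02,"wx":0,"wy":0,"wz":0,"fingers":40}]}}

```text
time: 14.65
position: [0.5204, 0.0043, 0.0381]
eef_rot: [[0.137, 0.0, 0.991], [-0.991, 0.0, 0.137], [-0.0, -1.0, 0.0]]
force: [-2.4, 0.5, -0.6]
gripper_width: 0.0402
```

Emit:
{"method": "arm_command", "body": {"plan": [{"dx":0,"dy":0,"dz":0.004,"wx":0,"wy":0,"wz":0,"fingers":40},{"dx":0,"dy":0,"dz":0.008,"wx":0,"wy":0,"wz":0,"fingers":40},{"dx":0,"dy":0,"dz":0.012,"wx":0,"wy":0,"wz":0,"fingers":40},{"dx":0,"dy":0,"dz":0.012,"wx":0,"wy":0,"wz":0,"fingers":40}]}}

```text
time: 15.05
position: [0.5224, 0.0045, 0.0382]
eef_rot: [[0.137, -0.002, 0.991], [-0.991, -0.0, 0.137], [0.0, -1.0, -0.002]]
force: [-4.7, -1.2, 1.6]
gripper_width: 0.0399
```

Emit:
{"method": "arm_command", "body": {"plan": [{"dx":0,"dy":0,"dz":0.006,"wx":0,"wy":0,"wz":0,"fingers":40},{"dx":0,"dy":0,"dz":0.01,"wx":0,"wy":0,"wz":0,"fingers":40},{"dx":0,"dy":0,"dz":0.01,"wx":0,"wy":0,"wz":0,"fingers":40}]}}

```text
time: 15.35
position: [0.5224, 0.0045, 0.0382]
eef_rot: [[0.137, -0.007, 0.991], [-0.991, -0.001, 0.137], [0.0, -1.0, -0.007]]
force: [-11.7, -2.3, 7.5]
gripper_width: 0.0403
```

Stalled at the far fence with rising force. Retreat and check.

Emit:
{"method": "arm_command", "body": {"plan": [{"dx":0,"dy":0,"dz":-0.06,"wx":0,"wy":0,"wz":0,"fingers":40},{"dx":0,"dy":0,"dz":-0.16,"wx":0,"wy":0,"wz":0,"fingers":40},{"dx":0,"dy":-0.2,"dz":-0.16,"wx":0,"wy":0,"wz":0,"fingers":40},{"dx":0,"dy":-0.4,"dz":-0.2,"wx":0,"wy":0,"wz":0,"fingers":40},{"dx":0,"dy":-0.6,"dz":-0.2,"wx":0,"wy":0,"wz":0,"fingers":40},{"dx":0,"dy":-0.7,"dz":-0.2,"wx":0,"wy":0,"wz":0,"fingers":40},{"dx":0,"dy":-0.7,"dz":-0.2,"wx":0,"wy":0,"wz":0,"fingers":40}]}}

```text
time: 16.05
position: [0.4807, -0.0018, 0.219]
eef_rot: [[0.137, 0.014, 0.99], [-0.991, 0.0, 0.137], [0.002, -1.0, 0.014]]
force: [0.2, 0.5, -0.1]
gripper_width: 0.0402
```

```bash
python3 - <<'E'
from h import *
s=sense();print(s['position'],bd(s['position']),s['force'])
cv2.imwrite('pics/wrist16.png',read_camera('wrist'))
cv2.imwrite('pics/top16.png',cv2.resize(read_camera('top')[145:290,230:430],None,fx=4,fy=4))
for q in ("carton","carton_toe","carton_top","carton_side","board_corner"):
  for c in ("top","wrist"):
    for r in pinpoint(q,c)[:3]:
      w=toW(r['point'],c); print(q,c,round(r['confidence'],2),bd(w),round(w[2],3))
E
```

```text
[ 0.48071327 -0.00175494  0.21904645] [-0.0538  0.0477] [ 0.24955134  0.54467777 -0.08138611]
carton top 0.95 [-0.0675  0.2357] 0.002
carton top 0.76 [-0.0013  0.059 ] 0.034
carton top 0.49 [-0.3002 -0.1374] -0.002
carton wrist 0.62 [-0.0722  0.2403] -0.003
carton wrist 0.61 [-0.0056  0.0527] 0.03
carton wrist 0.55 [-0.3064 -0.1422] -0.003
carton_toe top 0.92 [0.0012 0.0562] 0.009
carton_top top 0.81 [-0.0694  0.2325] 0.097
carton_top top 0.68 [-0.2987 -0.1404] 0.103
carton_top top 0.65 [0.1282 0.0565] 0.043
carton_top wrist 0.74 [-0.0761  0.2352] 0.09
carton_side top 0.92 [-0.1062  0.2215] 0.049
carton_side top 0.66 [0.0644 0.1042] 0.04
carton_side wrist 0.68 [-0.3455 -0.1371] 0.047
carton_side wrist 0.64 [0.0559 0.1112] 0.028
carton_side wrist 0.57 [-0.1135  0.2193] 0.049
board_corner top 0.61 [0.1274 0.1088] 0.009
```

View pics/wrist16.png

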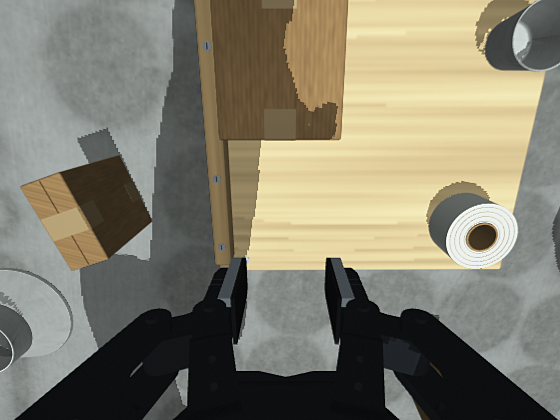

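View pics/top16.png

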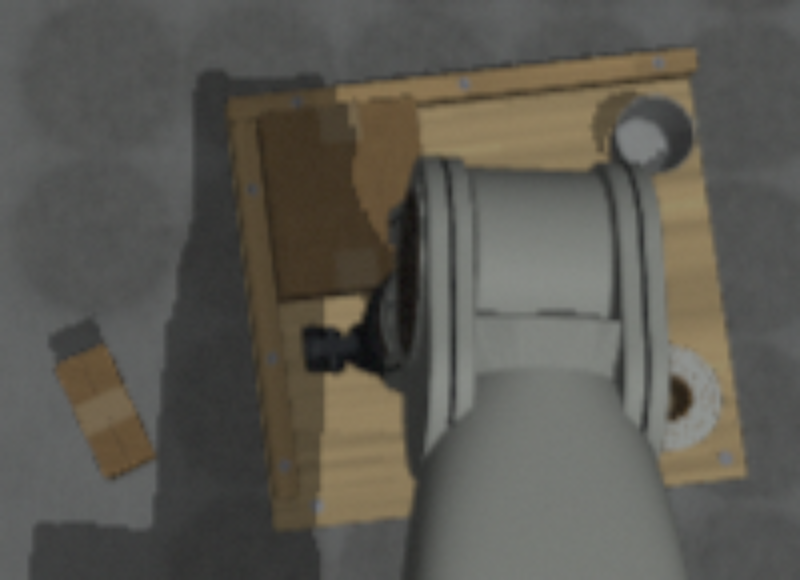

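Emit:
{"method": "arm_command", "body": {"plan": [{"dx":-0.06,"dy":0,"dz":0.1,"wx":0,"wy":0,"wz":0,"fingers":40},{"dx":-0.12,"dy":0,"dz":0.2,"wx":0,"wy":0,"wz":0,"fingers":40},{"dx":-0.12,"dy":0,"dz":0.3,"wx":0,"wy":0,"wz":0,"fingers":40},{"dx":-0.12,"dy":0,"dz":0.36,"wx":0,"wy":0,"wz":0,"fingers":40},{"dx":-0.12,"dy":0,"dz":0.36,"wx":0,"wy":0,"wz":0,"fingers":40},{"dx":-0.12,"dy":0,"dz":0.36,"wx":0,"wy":0,"wz":0,"fingers":40}]}}

```text
time: 17.25
position: [0.5608, 0.0402, 0.2127]
eef_rot: [[0.137, -0.002, 0.991], [-0.991, -0.0, 0.137], [-0.0, -1.0, -0.002]]
force: [0.5, 0.0, -0.8]
gripper_width: 0.0401
```

```bash
python3 - <<'E'
from h import *
s=sense();print(s['position'],bd(s['position']),s['force'])
w=read_camera('wrist')
cv2.imwrite('pics/wrist17.png',w)
c=camera_params('wrist');print(bd(c['position']),c['position'])
E
```

```text
[0.5608341  0.04018699 0.21273566] [0.0313 0.0782] [ 0.51155583  0.0336023  -0.78062504]
[0.1139 0.0777] [0.64275256 0.05102795 0.33924647]
```

View pics/wrist17.png

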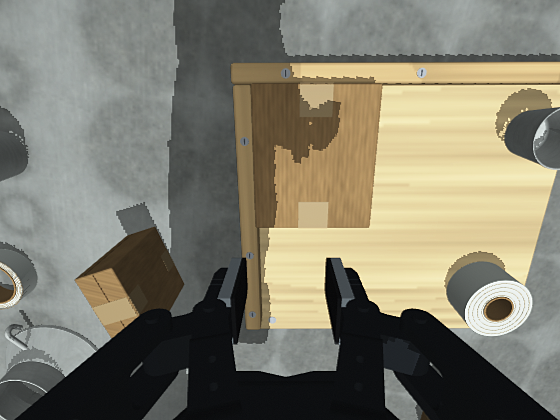

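```bash
python3 - <<'E'
from h import *
w=cv2.imread('pics/wrist17.png')[55:245,225:395]
cv2.imwrite('pics/w17z.png',cv2.resize(cv2.convertScaleAbs(w,alpha=1.3,beta=20),None,fx=3.1,fy=3.1,interpolation=cv2.INTER_CUBIC))
for u,v,z in [(251,84,.06),(382,84,.06),(369,228,.06),(256,227,.06),(252,84,.038),(250,84,.038),(256,160,.038),(383,83,.038)]:
    print((u,v),bd(px(u,v,z,'wrist')))
E
```

```text
(251, 84) [0.1278 0.1065]
(382, 84) [ 0.1277 -0.0023]
(369, 228) [-0.0015 -0.0025]
(256, 227) [-0.0003  0.1064]
(252, 84) [0.1289 0.1078]
(250, 84) [0.1289 0.1096]
(256, 160) [0.0605 0.1064]
(383, 83) [ 0.1296 -0.0095]
```

View pics/w17z.png

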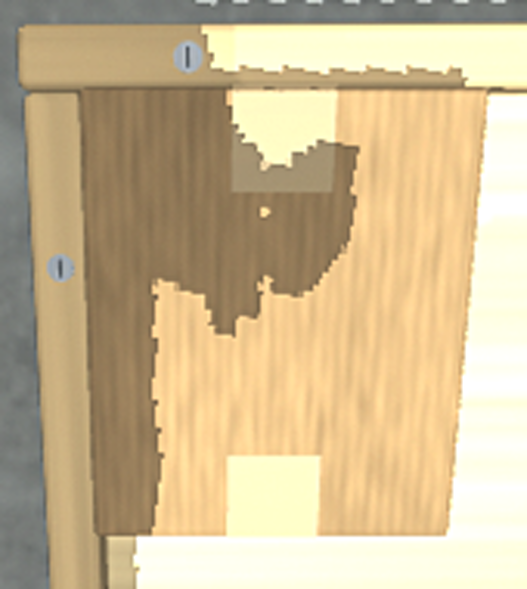

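```bash
python3 - <<'E'
from h import *
print(job_done(), sense()['time'])
E
```

```text
the job is handed in; nothing more can be done
the job is handed in; nothing more can be done
```

The carton is tipped over away from the robot, lies flat on its broad side, and sits in the corner against both fences; I handed the job in at about 17 s. I pushed it towards the far fence, then left until it stopped at the side fence (about 15 N). A last push forward stopped it at the far fence (about 12 N), and I backed the arm clear.

Last checks before handing in:
- **Position:** In the final wrist picture the carton's edges read board x ≈ 0.128 and y ≈ 0.106 m. That is within 5 mm of both fences, but close to the limits of 0.125 and 0.105 m. The 2 mm calibration error leaves that reading little margin. The network's reading of the side point from the top camera disagreed slightly at y = 0.104 m, just under the limit and within its 4 mm error.
- **Contact:** The push stalled against each fence. No gap shows at either fence in the picture, and the overlap with the fence top matches contact at the side fence to within about 0.5 mm.
- **Squareness:** The corner points are square to the board to within about 0.01 rad.
- **Other things:** The arm never came near the roll, the cups or the mill. The roll and the small cup look unmoved in the pictures, but I did not measure the mill and the tall cup at the end.

The scene camera's view was blocked throughout, so everything rests on the top and wrist cameras. The hand-in reports no verdict.

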